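Kit one loudspeaker from a crowded assembly bench

ROBOT

A 6-joint arm with a two-finger parallel gripper is mounted at the origin on the work surface. World frame = base frame: x ahead of the robot, y to its left, z up, the work surface at z = 0. Lengths are in m, angles in rad, forces in N, time in s.
With the tool pointing down it reaches from about 0.3 to 0.875 m from the base axis. Payload 4.2 kg.
Tool frame: the origin (TCP) lies at the very end of the fingers, on their centre line; the grasp point (between the pads) lies 19 mm behind it; z points along the fingers, y is the line along which they close (so a half turn about z gives the same grasp; the last joint's range is limited). The gripper opens to 85 mm and grips with 20 to 120 N. Pads are 22 mm wide; open, the fingers measure 114 mm over their backs; the gripper's body (76 mm by 85 mm) begins 54 mm behind the grasp point. The pads swing forward as they close: fully open they stand 13 mm farther back than shut.
Start: joints at [-1.349, 0.32, 1.565, -0, 1.257, -0.02], TCP at [0.138, -0.558, 0.231] pointing down, gripper open.
Joint ranges: [-3.11, 3.11], [-0.84, 2.01], [0.21, 2.61], [-1.34, 4.49], [0.05, 2.63], [-2.56, 2.56]. Speed limits (rad/s): [2.57, 2.57, 3.14, 3.14, 3.14, 3.14].

INTERFACE

Orientations are given as a rotation vector (axis times angle).
In Python, from plant import * gives the robot as it stands.
- The arm moves only by the shell command python3 -m crank 'ROWS'. ROWS is JSON, a list of rows, each a list of 3 entries, a list of its own where there are three numbers: the turn, a rotation vector about the tool's x, y, z in rad, then the shift along the tool's x, y, z in cm, then the finger opening in cm, from 0 to 8.54. In form: [[[ax, ay, az], [x, y, z], jaw], ...]. A call has 1 to 8 rows; each row is the pose to reach, as a shift and turn from the pose commanded when the call began, along the tool's axes at that moment; what a row does not reach only later rows make up. A row lasts 1/10 s, in which the tool goes at most 50 mm and 8.59 degrees, less where a joint would pass 70% of its speed; a pose out of reach is approached as far as the arm can. A call with a gripper value outside its range is refused whole. The fingers move at their own pace and stop on an object; the grip force is fixed at half the most. Time passes only in rows, so rows that repeat a pose let the fingers close. It gives the time, the measured TCP pose, the force, the opening and the grip force at its end, in the units of the state.
- sense(): the state, without advancing time (a new reading comes with each control period).
- capture(name): name is "side" or "top" or "wrist"; returns the picture (480x640x3 uint8, blue, green, red); there is no depth.
- camera_params(name): a dict with "fov_y" (degrees; the focal length in pixels is half the picture's height over the tangent of half this angle, whatever the lens; pixels are square), "cx", "cy" (the principal point, pixels), "extrinsics" (4x4, takes a point from world to camera coordinates). Camera axes: x right, y up, looking along -z (the intrinsics and any distortion apply to the point x, -y, -z); pixel columns grow to the right and rows downward; lengths in m; the calibration is good to about 2 mm. A picture is of the moment at which its call begins: read the wrist's pose just before it. camera_params takes no time and is no camera call; for the wrist camera it gives the pose at the moment of the call.
- finish_job(): hands the job in; it is judged then, once.
The state is a dict: "t": time; "qpos": joint angles; "qd": joint speeds; "joint_efforts": joint torques, N m; "eef_pos": TCP position; "eef_rot": TCP orientation; "force": force on the tool from outside, world axes, zero at the start; "wrist_torque": the same for the moment, N m; "gripper_width": opening from 0.0 (shut) to 1.0 (fully open); "finger_force": force on a finger pad.
Only numpy, scipy, OpenCV 4.12 (cv2) and the standard library are available. Lean on these libraries where they do the work, as an engineer would, in place of code of your own. Each camera call takes 0.05 s, during which the arm holds its last target. There are 200 camera calls.

TASK

Kit one loudspeaker in the blue tray: stand the round-framed driver in the round nest, the flanged port tube over the peg of its nest, the transformer in the oblong nest and the heat sink in the square nest, each upright and right down on its nest's floor, lowered gently rather than dropped, and let go. The square-framed driver and the plain tube without a flange belong to another model: leave them where they stand.

Things in the scene. Friction and masses are not known exactly. Their poses are not given: they have to be found in the camera images.
- driver_round: Loudspeaker driver with a ROUND steel frame, about 50 mm high and 0.25 kg, cone and small black dome upwards: frame 58 mm in diameter, from 30 to 46 mm above its underside (grip it there), dome to 51 mm; below it a dark magnet 48 mm in diameter from 0 to 18 mm. Stands upright loose on the bench; origin at the centre of its underside, z up.
- port_flanged: Black plastic port tube WITH A FLANGE at its foot, 55 mm high, 0.06 kg: tube 40 mm outside and 31 mm inside diameter, open through; foot flange 60 mm in diameter, 5 mm thick. Stands upright loose on the bench; origin at the centre of its underside, z up.
- transformer: Transformer: dark laminated steel core with a copper-coloured coil seen at its two long sides, a plain block 60 mm (its x) by 40 mm (its y) by 46 mm high, 0.45 kg; fits the oblong nest only with its x along the nest's x, either way round. Stands upright loose on the bench; origin at the centre of its underside, z up.
- heatsink: Bright aluminium heat sink, 40 by 40 mm square, 45 mm high, six upright fins along its x on a 10 mm base, 0.10 kg; may be gripped across either pair of sides. Stands upright loose on the bench; origin at the centre of its underside, z up.
- driver_square: Look-alike, to be left alone: loudspeaker driver with a SQUARE steel frame 56 by 56 mm with four black screws, otherwise like the round one, about 50 mm high. Stands upright loose on the bench; origin at the centre of its underside, z up.
- port_plain: Look-alike, to be left alone: black plastic tube WITHOUT a flange, 40 mm outside diameter, 55 mm high. Stands upright loose on the bench; origin at the centre of its underside, z up.
- nest_round: Nest fixed in the blue tray (rim 16 mm above the bench), one of four set 2 by 2 at 100 mm, in any order, turned alike. Grey base 96 mm square, 4 mm thick; origin at the centre of its underside, 5 mm above the bench; parts stand on its top. Has a round white wall, 68 mm inside diameter, 4 mm thick, its top 14 mm above the origin: for the round-framed driver.
- nest_peg: Nest fixed in the blue tray (rim 16 mm above the bench), one of four set 2 by 2 at 100 mm, in any order, turned alike. Grey base 96 mm square, 4 mm thick; origin at the centre of its underside, 5 mm above the bench; parts stand on its top. Has only a white upright peg at its centre, 12 mm in diameter, its tapered top 22 mm above the origin: the flanged tube stands over it.
- nest_oblong: Nest fixed in the blue tray (rim 16 mm above the bench), one of four set 2 by 2 at 100 mm, in any order, turned alike. Grey base 96 mm square, 4 mm thick; origin at the centre of its underside, 5 mm above the bench; parts stand on its top. Has an oblong white wall, inside 78 mm (its x) by 58 mm (its y), 4 mm thick, its top 14 mm above the origin: for the transformer.
- nest_square: Nest fixed in the blue tray (rim 16 mm above the bench), one of four set 2 by 2 at 100 mm, in any order, turned alike. Grey base 96 mm square, 4 mm thick; origin at the centre of its underside, 5 mm above the bench; parts stand on its top. Has a square white wall, inside 58 by 58 mm, 4 mm thick, its top 14 mm above the origin: for the heat sink.
There are look-alikes about, which are no part of the job. Leave any pink or red look-alike of the heatsink alone. What is shaped like the transformer but purple is not meant.

How it is judged:
At the end, for the whole second after the job is handed in: Driver, flanged tube, transformer and heat sink each at rest in their own nest: within 14 mm of its centre, underside less than 4 mm above its floor, upright within 0.12 rad; the square-framed driver and the plain tube within 20 mm of where they began (horizontal distance between driver_round and nest_round below 0.014 m and z of driver_round in the frame of nest_round below 0.008 m and angle between each of driver_round, port_flanged, transformer, heatsink's own z axis and vertical below 0.12 rad and linear speed of each of driver_round, port_flanged, transformer, heatsink below 0.03 m/s and horizontal distance between port_flanged and nest_peg below 0.014 m and z of port_flanged in the frame of nest_peg below 0.008 m and horizontal distance between transformer and nest_oblong below 0.014 m and z of transformer in the frame of nest_oblong below 0.008 m and horizontal distance between heatsink and nest_square below 0.014 m and z of heatsink in the frame of nest_square below 0.008 m and distance of each of driver_square, port_plain from where it was at the start of the episode below 0.02 m); the robot touches nothing.
It fails at once if a part was dropped into its nest (falling faster than 0.8 m/s there) ((linear speed of driver_round above 0.8 m/s and horizontal distance between driver_round and nest_round below 0.04 m and z of driver_round in the frame of nest_round below 0.08 m) or (linear speed of port_flanged above 0.8 m/s and horizontal distance between port_flanged and nest_peg below 0.04 m and z of port_flanged in the frame of nest_peg below 0.08 m) or (linear speed of transformer above 0.8 m/s and horizontal distance between transformer and nest_oblong below 0.04 m and z of transformer in the frame of nest_oblong below 0.08 m) or (linear speed of heatsink above 0.8 m/s and horizontal distance between heatsink and nest_square below 0.04 m and z of heatsink in the frame of nest_square below 0.08 m)).
It fails at once if the square-framed driver of the other model was moved by more than 20 mm (distance of driver_square from where it was at the start of the episode above 0.02 m).
It fails at once if the plain tube of the other model was moved by more than 20 mm (distance of port_plain from where it was at the start of the episode above 0.02 m).
It also fails if it takes over 109 s, if anything falls off the work surface, if the arm or the gripper's body presses on something with over 40 N, if the wrist force passes 120 N, or if a joint passes its speed limit or range.

## Working session

There is one attempt and no reset: what is moved stays moved. The work goes in short steps, Python scripts to look and compute and a shell command to move; the robot and the scene stay as the last step left them, time stands still between calls to the robot, and variables do not carry over. Pictures are saved under pics/ and viewed, at most 14 in all, crops included, and the job is handed in when it is done.

```bash
ls; mkdir -p pics
python3 - <<'E'
from plant import *
import cv2
s=sense();print(s['t'],s['eef_pos'],s['eef_rot'],s['gripper_width'])
for n in("top","side","wrist"):
    p=camera_params(n);print(n,p)
    im=capture(n);cv2.imwrite(f"pics/{n}0.png",im)
E
```

```text
pics
0.0 [ 0.13757397 -0.55779237  0.23049037] [-3.11688900e+00 -3.78636674e-01  2.56327409e-04] 0.9912501505654688
top {'fov_y': 42.716282591240144, 'cx': 329.67136314683455, 'cy': 241.66978939265158, 'extrinsics': array([[ 2.05147363e-02, -9.99789429e-01,  4.93324358e-04,
         1.20651383e-03],
       [ 9.97687210e-01,  2.05035780e-02,  6.48061241e-02,
        -4.62920787e-01],
       [-6.48025928e-02, -8.37297147e-04,  9.97897752e-01,
        -1.30897215e+00],
       [ 0.00000000e+00,  0.00000000e+00,  0.00000000e+00,
         1.00000000e+00]])}
side {'fov_y': 43.56658281455487, 'cx': 323.3114180879899, 'cy': 241.32655288482803, 'extrinsics': array([[ 0.98663092, -0.16172583, -0.02010431, -0.45999353],
       [ 0.12080235,  0.64295272,  0.7563191 , -0.08984015],
       [-0.10939021, -0.74863646,  0.6538939 , -1.18919196],
       [ 0.        ,  0.        ,  0.        ,  1.        ]])}
wrist {'fov_y': 58.71180340558412, 'cx': 319.858650624449, 'cy': 241.91684093001373, 'extrinsics': array([[ 0.23864871, -0.97110302, -0.00239147, -0.57352652],
       [ 0.93261953,  0.22987642, -0.27816838,  0.03676784],
       [ 0.27067989,  0.0641542 ,  0.96052935, -0.37875615],
       [ 0.        ,  0.        ,  0.        ,  1.        ]])}
```

View pics/top0.png

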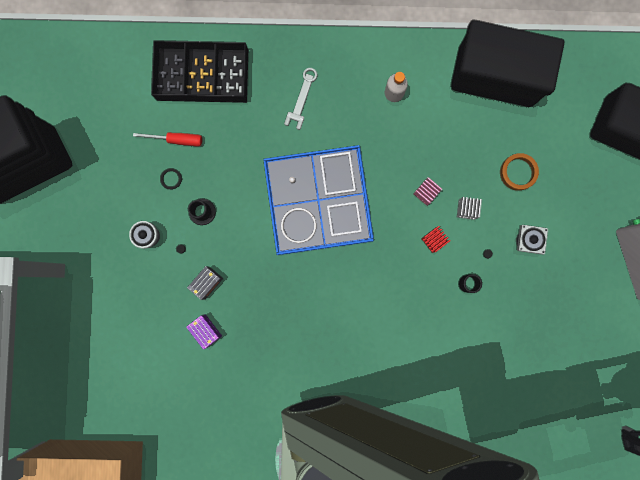

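View pics/side0.png

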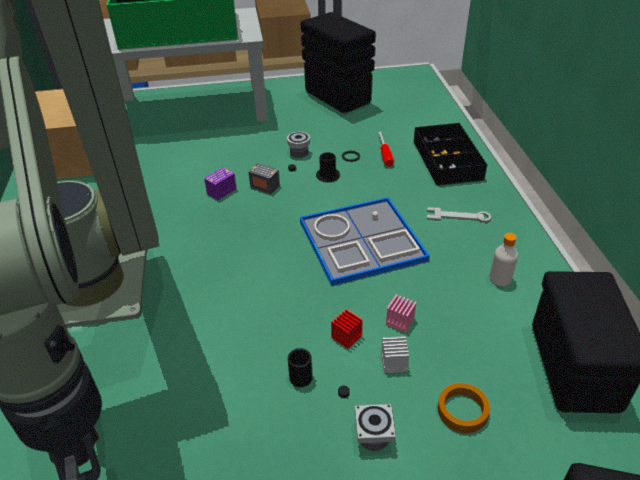

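Top view: round driver (144,234), flanged tube (202,211), transformer (205,283; the purple decoy is at 204,331), heat sink (470,208), square driver (533,239), plain tube (470,283). In the tray, peg is upper left, oblong upper right, round lower left, square lower right.

```bash
cat > h.py <<'E'
from plant import *
import cv2, numpy as np
from scipy.spatial.transform import Rotation as R
def ray(p,uv,z):
    f=240/np.tan(np.radians(p['fov_y']/2)); E=p['extrinsics']; A,t=E[:3,:3],E[:3,3]
    uv=np.atleast_2d(uv).astype(float)
    d=np.c_[(uv[:,0]-p['cx'])/f,-(uv[:,1]-p['cy'])/f,-np.ones(len(uv))]@A   # world dirs
    c=-A.T@t
    return (c+d*((z-c[2])/d[:,2])[:,None])[:,:2]
def blobs(im,lo=200):
    hsv=cv2.cvtColor(im,cv2.COLOR_BGR2HSV)
    m=(~cv2.inRange(hsv,(62,60,0),(98,255,255)))
    m=cv2.morphologyEx(m,cv2.MORPH_OPEN,np.ones((3,3)))
    return [c for c in cv2.findContours(m,cv2.RETR_EXTERNAL,cv2.CHAIN_APPROX_NONE)[0] if cv2.contourArea(c)>lo]
def go(xyz,yaw):
    """target TCP, tool y axis along world angle yaw (mod pi): prints turn (rad) and shift (cm) in tool axes"""
    s=sense();Rc=R.from_rotvec(s['eef_rot']).as_matrix();best=None
    for y in (yaw,yaw+np.pi):
        Y=np.array([np.cos(y),np.sin(y),0]);Z=np.array([0,0,-1.]);T=np.c_[np.cross(Y,Z),Y,Z]
        r=R.from_matrix(Rc.T@T).as_rotvec()
        if best is None or np.linalg.norm(r)<np.linalg.norm(best): best=r
    d=Rc.T@(np.array(xyz)-s['eef_pos'])*100
    print('t%.2f'%s['t'],'pos',s['eef_pos'].round(4),'q6 %.2f'%s['qpos'][5],'turn',best.round(3),'shift',d.round(2))
E
python3 - <<'E'
from h import *
im=cv2.imread('pics/top0.png');p=camera_params('top')
m=cv2.inRange(cv2.cvtColor(im,cv2.COLOR_BGR2HSV),(105,150,60),(125,255,255))
c=max(cv2.findContours(m,0,1)[0],key=cv2.contourArea)
b=cv2.boxPoints(cv2.minAreaRect(c));w=ray(p,b,.016);print('tray',w.round(4).tolist(),w.mean(0),[np.linalg.norm(w[i]-w[i-1]).round(4) for i in range(4)])
for c in blobs(im,100):
    (u,v),sz,a=cv2.minAreaRect(c)
    if 120<u<560 and 140<v<360:print(np.round([u,v,*sz,a],1),ray(p,(u,v),.045).round(4))
# nest centres: white walls at z .019
hsv=cv2.cvtColor(im,cv2.COLOR_BGR2HSV);wm=cv2.inRange(hsv,(0,0,200),(179,40,255));wm[:, :260]=0;wm[:,378:]=0;wm[:145]=0;wm[258:]=0
for c in cv2.findContours(wm,0,1)[0]:
    r=cv2.minAreaRect(c)
    if cv2.contourArea(c)>15:print('nest',np.round([*r[0],*r[1],r[2]],1),ray(p,r[0],.019).round(4))
E
```

```text
tray [[0.6413, 0.1602], [0.6762, -0.0505], [0.4663, -0.0839], [0.4321, 0.1248]] [0.55397038 0.03765937] [np.float64(0.2122), np.float64(0.2136), np.float64(0.2126), np.float64(0.2114)]
[203.6 331.   29.8  23.8  52.4] [[0.2686 0.27  ]]
[475.6 283.6  11.4  18.4   7.1] [[ 0.379  -0.2973]]
[204.6 282.9  21.7  30.7  40.2] [[0.3688 0.2713]]
[435.  239.8  20.   21.   53.1] [[ 0.4694 -0.2112]]
[531.2 239.   30.4  26.7   8.1] [[ 0.4753 -0.4142]]
[144.  234.5  27.   30.   90. ] [[0.468  0.4026]]
[201.5 211.5  25.   27.   90. ] [[0.5192 0.283 ]]
[468.9 208.   23.3  20.6   7.1] [[ 0.5383 -0.2824]]
[427.5 191.2  19.8  23.1  40.6] [[ 0.5723 -0.1944]]
[519.  171.5  37.   38.   90. ] [[ 0.6185 -0.3884]]
[318.2 199.6  97.4  98.6  81.9] [[0.5496 0.0369]]
nest [298.  225.   33.9  33.9  45. ] [[0.4971 0.0797]]
nest [343.7 218.2  30.3  30.4  81.9] [[ 0.5139 -0.0184]]
nest [337.  172.8  38.7  30.4  81.9] [[ 0.6123 -0.0022]]
```

```bash
python3 -c "
from h import *
go((.538,-.282,.20),np.radians(-81))"
```

```text
t0.15 pos [ 0.1376 -0.5579  0.2307] q6 -0.02 turn [-0.001  0.     0.085] shift [ 45.48 -17.2    3.09]
```

```bash
python3 -m crank '[[[0,0,0.085],[45.5,-17.2,3],6],[[0,0,0.085],[45.5,-17.2,3],6],[[0,0,0.085],[45.5,-17.2,3],6],[[0,0,0.085],[45.5,-17.2,3],6],[[0,0,0.085],[45.5,-17.2,3],6],[[0,0,0.085],[45.5,-17.2,3],6],[[0,0,0.085],[45.5,-17.2,3],6],[[0,0,0.085],[45.5,-17.2,3],6]]'
python3 - <<'E'
from h import *
go((.538,-.282,.20),np.radians(-81))
E
```

```text
t: 0.95
eef_pos: [0.4678, -0.3303, 0.2064]
eef_rot: [3.132, 0.246, -0.0]
force: [0.6, -0.7, -0.3]
gripper_width: 0.703
finger_force: 0.0
t0.95 pos [ 0.4678 -0.3303  0.2064] q6 0.78 turn [ 0.  0. -0.] shift [ 7.69 -3.68  0.64]
```

```bash
python3 -m crank '[[[0,0,0],[7.5,-3.6,0.6],6],[[0,0,0],[7.5,-3.6,0.6],6],[[0,0,0],[7.5,-3.6,0.6],6],[[0,0,0],[7.5,-3.6,0.6],6]]'
python3 - <<'E'
from h import *
go((.538,-.282,.20),np.radians(-81))
p=camera_params('wrist');im=capture('wrist');cv2.imwrite('pics/w1.png',im)
for c in blobs(im,1500):
    r=cv2.minAreaRect(c);print(np.round([*r[0],*r[1],r[2]],1),ray(p,r[0],.045).round(4))
E
```

```text
t: 1.35
eef_pos: [0.5349, -0.284, 0.2]
eef_rot: [-3.131, -0.249, 0.002]
force: [-0.8, 0.1, -0.6]
gripper_width: 0.701
finger_force: 0.0
t1.35 pos [ 0.5349 -0.284   0.2   ] q6 0.91 turn [-0.     0.002  0.001] shift [ 0.33 -0.15  0.  ]
[297.5 393.5  75.   47.   90. ] [[ 0.3893 -0.2882]]
[454.  376.5 205.  370.   90. ] [[ 0.4247 -0.4093]]
[131. 358. 242. 262.  90.] [[ 0.4008 -0.154 ]]
[328.9 207.7  57.5  62.5  14.9] [[ 0.5443 -0.2883]]
[210.  139.8  67.1  68.   47. ] [[ 0.5778 -0.2011]]
[495.5 115.5 115.  117.   90. ] [[ 0.6235 -0.3879]]
[ 36. 127. 254.  72.  90.] [[ 0.5678 -0.0848]]
```

View pics/w1.png

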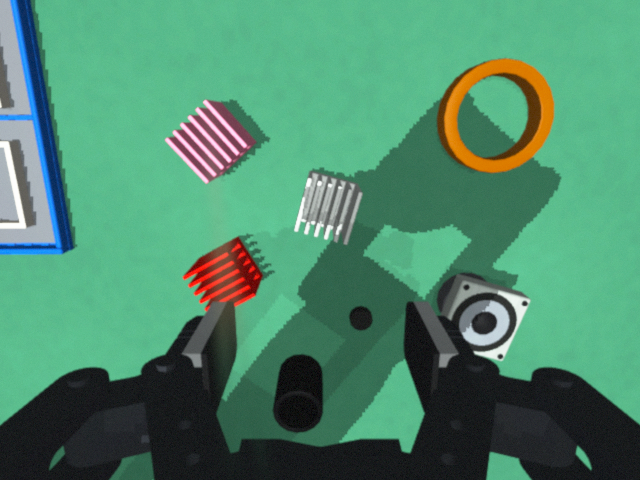

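Wrist view: heat sink's top far edge is (310,172)–(361,182), near edge about (348,243)–(296,232), with the pink and red decoys on its left.

Run:
```python
from h import *
p=camera_params('wrist');E=p['extrinsics'];print('cam',-E[:3,:3].T@E[:3,3])
w=ray(p,[(310,172),(361,182)],.045);d=w[1]-w[0];print(w,np.linalg.norm(d),np.degrees(np.arctan2(d[1],d[0])))
n=ray(p,[(348,243),(296,232)],.045);print('near@top',n.round(4));n=ray(p,[(348,243),(296,232)],0);print('near@0',n.round(4))
u=d/np.linalg.norm(d);print('ctr',w.mean(0)+.02*np.array([u[1],-u[0]]))
```

```text
cam [ 0.60317905 -0.27351088  0.34231994]
[[ 0.56640794 -0.27209821]
 [ 0.56509241 -0.30825395]] 0.03617966429711874 -92.08379449040245
near@top [[ 0.52   -0.307 ]
 [ 0.5223 -0.2685]]
near@0 [[ 0.5074 -0.3121]
 [ 0.5101 -0.2678]]
ctr [ 0.5457634  -0.28944885]
```

```bash
python3 -c "
from h import *
go((.541,-.289,.017),np.radians(-93.4))"
```

```text
t1.40 pos [ 0.5343 -0.2846  0.2003] q6 0.91 turn [-0.     0.001  0.216] shift [ 0.61  0.54 18.33]
```

```bash
python3 -m crank '[[[0,0,0.216],[0.6,0.5,4],6],[[0,0,0.216],[0.6,0.5,8],6],[[0,0,0.216],[0.6,0.5,10],6],[[0,0,0.216],[0.6,0.5,10],6],[[0,0,0.216],[0.6,0.5,10],6]]';python3 -c "
from h import *
go((.541,-.289,.017),np.radians(-93.4))"
```

```text
t: 1.9
eef_pos: [0.5412, -0.2897, 0.1014]
eef_rot: [3.14, -0.095, 0.001]
force: [-0.4, -0.4, 1.3]
gripper_width: 0.7
finger_force: 0.0
t1.90 pos [ 0.5412 -0.2897  0.1014] q6 1.12 turn [ 0.    -0.001 -0.001] shift [-0.03 -0.07  8.44]
```

```bash
python3 -m crank '[[[0,0,0],[0,0,4],6],[[0,0,0],[0,0,7],6],[[0,0,0],[0,0,8.4],6],[[0,0,0],[0,0,8.4],6],[[0,0,0],[0,0,8.4],3],[[0,0,0],[0,0,8.4],3],[[0,0,0],[0,0,8.4],3],[[0,0,0],[0,0,8.4],3]]'; python3 -m crank '[[[0,0,0],[0,0,0],3],[[0,0,0],[0,0,0],3],[[0,0,0],[0,0,-2],3],[[0,0,0],[0,0,-5],3],[[0,0,0],[0,0,-9],3],[[0,0,0],[0,0,-10],3],[[0,0,0],[0,0,-10],3]]';python3 -c "
from h import *
go((.514,-.018,.12),np.radians(9.3-90))"
```

```text
t: 2.7
eef_pos: [0.5432, -0.2895, 0.0191]
eef_rot: [3.138, -0.093, 0.007]
force: [0.5, -0.2, 6.7]
gripper_width: 0.462
finger_force: 60.8
t: 3.4
eef_pos: [0.5426, -0.2891, 0.1189]
eef_rot: [3.138, -0.093, 0.007]
force: [0.1, -0.8, -0.9]
gripper_width: 0.458
finger_force: 60.1
t3.40 pos [ 0.5426 -0.2891  0.1189] q6 1.12 turn [ 0.003 -0.004 -0.221] shift [ -4.46 -26.89  -0.18]
```

```bash
python3 -m crank '[[[0,0,-0.22],[-4.4,-26.8,0],3],[[0,0,-0.22],[-4.4,-26.8,0],3],[[0,0,-0.22],[-4.4,-26.8,0],3],[[0,0,-0.22],[-4.4,-26.8,0],3],[[0,0,-0.22],[-4.4,-26.8,0],3],[[0,0,-0.22],[-4.4,-26.8,0],3],[[0,0,-0.22],[-4.4,-26.8,0],3],[[0,0,-0.22],[-4.4,-26.8,0],3]]'
python3 - <<'E'
from h import *
go((.514,-.018,.031),np.radians(9.3-90))
cv2.imwrite('pics/w2.png',capture('wrist'))
E
```

```text
t: 4.2
eef_pos: [0.5127, -0.0183, 0.1153]
eef_rot: [3.131, 0.254, -0.004]
force: [-0.2, -0.9, -1.2]
gripper_width: 0.456
finger_force: 60.4
t4.20 pos [ 0.5127 -0.0183  0.1153] q6 1.35 turn [ 0.     0.003 -0.   ] shift [ 0.15 -0.01  8.43]
```

View pics/w2.png

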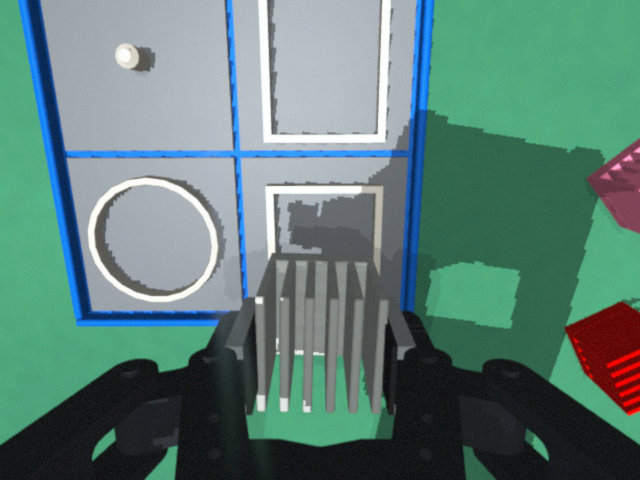

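Heat sink held straight; round wall centre (153,239), peg tip (126,55), square far wall outer corners (266,186),(383,186), oblong near-wall outer corners (263,142),(386,142).

Run:
```python
from h import *
p=camera_params('wrist')
a=np.radians(9.3);u=np.array([np.cos(a),np.sin(a)])
print('round',ray(p,(153,239),.019),'peg',ray(p,(126,55),.027))
w=ray(p,[(266,186),(383,186)],.019);print('sq',w.mean(0)-.033*u,np.linalg.norm(w[1]-w[0]))
w=ray(p,[(263,142),(386,142)],.019);print('obl',w.mean(0)+.043*u,np.linalg.norm(w[1]-w[0]))
```

```text
round [[0.49947049 0.07758644]] peg [[0.59603603 0.09292997]]
sq [ 0.51331051 -0.02116339] 0.06563529820655817
obl [ 0.61206071 -0.0049739 ] 0.06705772006036655
```

```bash
python3 -m crank '[[[0,0,0],[0.2,0.1,3],3],[[0,0,0],[0.2,0.1,6],3],[[0,0,0],[0.2,0.1,7.5],3],[[0,0,0],[0.2,0.1,8.2],3],[[0,0,0],[0.2,0.1,8.5],3],[[0,0,0],[0.2,0.1,8.5],3]]'; python3 -c "
from h import *
go((.514,-.019,.0285),np.radians(9.3-90))"
```

```text
t: 4.85
eef_pos: [0.516, -0.0197, 0.0318]
eef_rot: [3.131, 0.251, 0.0]
force: [0.8, -0.3, -0.3]
gripper_width: 0.457
finger_force: 60.4
t4.85 pos [ 0.516  -0.0197  0.0318] q6 1.35 turn [ 0.    -0.    -0.003] shift [-0.19 -0.11  0.33]
```

```bash
python3 -m crank '[[[0,0,0],[-0.1,0,0.2],3],[[0,0,0],[-0.1,0,0.35],3],[[0,0,0],[-0.1,0,0.45],3],[[0,0,0],[-0.1,0,0.45],3]]'; python3 -m crank '[[[0,0,0],[0,0,0],4.2],[[0,0,0],[0,0,0],5],[[0,0,0],[0,0,0],6],[[0,0,0],[0,0,0],6],[[0,0,0],[0,0,-5],6],[[0,0,0],[0,0,-10],6],[[0,0,0],[0,0,-14],6],[[0,0,0],[0,0,-14],6]]';python3 - <<'E'
from h import *
cv2.imwrite('pics/w3.png',capture('wrist'))
go((.36,.275,.22),np.radians(50))
E
```

```text
t: 5.25
eef_pos: [0.515, -0.0193, 0.0281]
eef_rot: [3.131, 0.253, 0.002]
force: [-1.5, -1.2, 5.8]
gripper_width: 0.457
finger_force: 61.1
t: 6.05
eef_pos: [0.5184, -0.0194, 0.173]
eef_rot: [3.13, 0.252, 0.02]
force: [0.9, -0.0, 0.1]
gripper_width: 0.703
finger_force: 0.0
t6.10 pos [ 0.5165 -0.0193  0.17  ] q6 1.35 turn [-0.001 -0.007  0.859] shift [-10.7  -31.55  -5.12]
```

View pics/w3.png

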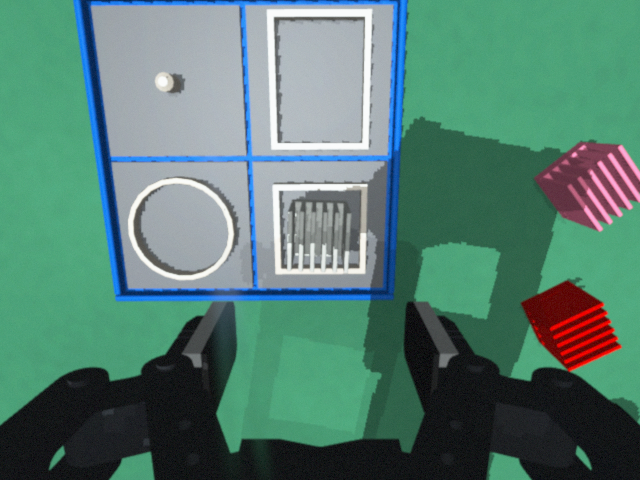

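Heat sink stands squarely in its nest at (320,235). Next: transformer (turning the other way for the wrist's range).

```bash
python3 -m crank '[[[0,0,-0.3],[-2,-6,-5],7],[[0,0,-0.6],[-4,-12,-5],7],[[0,0,-0.9],[-6,-18,-5],7],[[0,0,-1.2],[-8,-24,-5],7],[[0,0,-1.5],[-10,-28,-5],7],[[0,0,-1.8],[-10.7,-31.5,-5],7],[[0,0,-2.28],[-10.7,-31.5,-5],7],[[0,0,-2.28],[-10.7,-31.5,-5],7]]'; python3 -c "
from h import *
go((.36,.275,.22),np.radians(50))"
```

```text
t: 6.9
eef_pos: [0.3555, 0.2781, 0.2155]
eef_rot: [-2.428, -1.991, 0.004]
force: [-0.2, -1.0, -0.2]
gripper_width: 0.82
finger_force: 0.0
t6.90 pos [0.3555 0.2781 0.2155] q6 0.83 turn [-3.00e-03 -1.00e-03 -1.07e+00] shift [-0.22  0.5  -0.45]
```

```bash
python3 -m crank '[[[0,0,-1.07],[0,0.3,0],7],[[0,0,-1.07],[0,0.3,0],7],[[0,0,-1.07],[0,0.3,0],7],[[0,0,-1.07],[0,0.3,0],7],[[0,0,-1.07],[0,0.3,0],7],[[0,0,-1.07],[0,0.3,0],7],[[0,0,-1.07],[0,0.3,0],7],[[0,0,-1.07],[0,0.3,0],7]]'
python3 - <<'E'
from h import *
p=camera_params('wrist');cv2.imwrite('pics/w4.png',capture('wrist'))
np.save('p4.npy',p,allow_pickle=True)
go((.36,.275,.22),np.radians(50))
E
```

```text
t: 7.7
eef_pos: [0.3608, 0.2734, 0.2154]
eef_rot: [-1.091, -2.944, 0.005]
force: [0.4, -0.6, -0.0]
gripper_width: 0.819
finger_force: 0.0
t7.75 pos [0.3609 0.2735 0.2157] q6 -0.24 turn [-0.003 -0.001 -0.014] shift [ 0.17  0.05 -0.43]
```

View pics/w4.png

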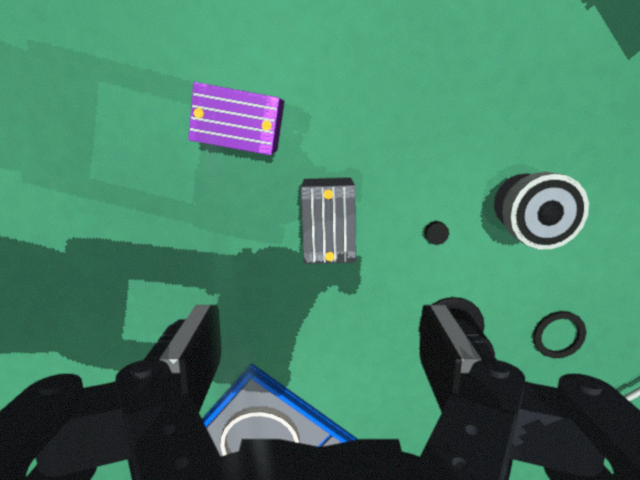

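Transformer top face corners (302,187),(356,184),(356,262),(304,263), gold dots (328,195),(330,257). Driver frame centre (549,211).

Run:
```python
from h import *
p=camera_params('wrist')
w=ray(p,[(302,187),(356,184),(356,262),(304,263)],.046);print(w.mean(0),[np.linalg.norm(w[i]-w[i-1]).round(4) for i in range(4)])
d=w[0]+w[1]-w[2]-w[3];a=np.degrees(np.arctan2(d[1],d[0]));print('axis',a)
d=ray(p,[(328,195),(330,257)],.046);e=d[0]-d[1];print(d.mean(0),np.degrees(np.arctan2(e[1],e[0])))
print('driver',ray(p,(549,211),.046))
go((*w.mean(0),.018),np.radians(a+90))
```

```text
[0.36886285 0.27475851] [np.float64(0.0588), np.float64(0.0396), np.float64(0.0602), np.float64(0.0401)]
axis 140.2644808611024
[0.36960519 0.27366008] 141.30467085565826
driver [[0.46737593 0.4053133 ]]
t7.75 pos [0.3609 0.2735 0.2157] q6 -0.24 turn [-0.003 -0.001 -0.018] shift [-0.53  0.67 19.77]
```

```bash
python3 -m crank '[[[0,0,-0.018],[-0.5,0.7,4],7],[[0,0,-0.018],[-0.5,0.7,8],7],[[0,0,-0.018],[-0.5,0.7,12],7],[[0,0,-0.018],[-0.5,0.7,13],7],[[0,0,-0.018],[-0.5,0.7,13],7]]'; python3 -c "
from h import *
go((.369,.2745,.018),np.radians(140.7-90))"
```

```text
t: 8.25
eef_pos: [0.369, 0.2753, 0.0858]
eef_rot: [-1.068, -2.952, 0.006]
force: [-0.1, -0.1, 0.1]
gripper_width: 0.82
finger_force: 0.0
t8.25 pos [0.369  0.2753 0.0858] q6 -0.26 turn [-0.004 -0.001 -0.008] shift [-0.06 -0.04  6.78]
```

```bash
python3 -m crank '[[[0,0,0],[0,0,3],7],[[0,0,0],[0,0,5.8],7],[[0,0,0],[0,0,6.8],7],[[0,0,0],[0,0,6.8],7],[[0,0,0],[0,0,6.8],3],[[0,0,0],[0,0,6.8],3],[[0,0,0],[0,0,6.8],3],[[0,0,0],[0,0,6.8],3]]'; python3 -m crank '[[[0,0,0],[0,0,0],3],[[0,0,0],[0,0,0],3],[[0,0,0],[0,0,-2],3],[[0,0,0],[0,0,-5],3],[[0,0,0],[0,0,-9],3],[[0,0,0],[0,0,-12],3],[[0,0,0],[0,0,-12],3]]';python3 -c "
from h import *
go((.612,-.0035,.14),np.radians(99.3))"
```

```text
t: 9.05
eef_pos: [0.3706, 0.2764, 0.0208]
eef_rot: [1.066, 2.954, 0.003]
force: [-0.1, -0.9, 5.6]
gripper_width: 0.453
finger_force: 62.0
t: 9.75
eef_pos: [0.3724, 0.2777, 0.1437]
eef_rot: [1.065, 2.949, 0.014]
force: [1.0, 0.6, -3.6]
gripper_width: 0.456
finger_force: 61.9
t9.75 pos [0.3724 0.2777 0.1437] q6 -0.26 turn [ 0.008  0.007 -0.855] shift [-36.4   -6.33   0.41]
```

```bash
python3 -m crank '[[[0,0,-0.855],[-36.3,-6.3,0.3],3],[[0,0,-0.855],[-36.3,-6.3,0.3],3],[[0,0,-0.855],[-36.3,-6.3,0.3],3],[[0,0,-0.855],[-36.3,-6.3,0.3],3],[[0,0,-0.855],[-36.3,-6.3,0.3],3],[[0,0,-0.855],[-36.3,-6.3,0.3],3],[[0,0,-0.855],[-36.3,-6.3,0.3],3],[[0,0,-0.855],[-36.3,-6.3,0.3],3]]';python3 -c "
from h import *
go((.612,-.0035,.14),np.radians(99.3))"
```

```text
t: 10.55
eef_pos: [0.6091, -0.0062, 0.1346]
eef_rot: [0.255, -3.129, -0.001]
force: [0.4, 0.7, -3.6]
gripper_width: 0.454
finger_force: 61.7
t10.55 pos [ 0.6091 -0.0062  0.1346] q6 -1.76 turn [ 0.001 -0.002  0.   ] shift [-0.33  0.22 -0.54]
```

```bash
python3 -m crank '[[[0,0,0],[-0.3,0.2,3],3],[[0,0,0],[-0.3,0.2,6],3],[[0,0,0],[-0.3,0.2,8.5],3],[[0,0,0],[-0.3,0.2,9.7],3],[[0,0,0],[-0.3,0.2,10],3],[[0,0,0],[-0.3,0.2,10],3]]';python3 - <<'E'
from h import *
go((.612,-.0035,.03),np.radians(99.3))
E
```

```text
t: 11.15
eef_pos: [0.6118, -0.0018, 0.0361]
eef_rot: [0.255, -3.131, 0.0]
force: [0.6, -0.3, -4.1]
gripper_width: 0.452
finger_force: 61.8
t11.15 pos [ 0.6118 -0.0018  0.0361] q6 -1.75 turn [-0. -0.  0.] shift [ 0.01 -0.17  0.61]
```

```bash
python3 -m crank '[[[0,0,0],[0,-0.1,0.3],3],[[0,0,0],[0,-0.1,0.5],3],[[0,0,0],[0,-0.1,0.6],3],[[0,0,0],[0,-0.1,0.7],3],[[0,0,0],[0,-0.1,0.7],3]]'
```

```text
t: 11.65
eef_pos: [0.6121, -0.0029, 0.0298]
eef_rot: [-0.254, 3.13, -0.0]
force: [-0.1, 0.0, 0.5]
gripper_width: 0.455
finger_force: 62.1
```

```bash
python3 -m crank '[[[0,0,0],[0,0,0],4.2],[[0,0,0],[0,0,0],5],[[0,0,0],[0,0,0],6],[[0,0,0],[0,0,0],6],[[0,0,0],[0,0,-5],6],[[0,0,0],[0,0,-10],6],[[0,0,0],[0,0,-17],6],[[0,0,0],[0,0,-17],6]]';python3 - <<'E'
from h import *
cv2.imwrite('pics/w5.png',capture('wrist'))
go((.467,.404,.22),np.radians(50))
E
```

```text
t: 12.45
eef_pos: [0.6141, -0.0029, 0.2051]
eef_rot: [-0.254, 3.122, -0.002]
force: [0.3, 0.3, 0.1]
gripper_width: 0.704
finger_force: 0.0
t12.50 pos [ 0.6149 -0.0029  0.2067] q6 -1.76 turn [0.003 0.013 0.86 ] shift [ 8.01 42.54 -1.53]
```

View pics/w5.png

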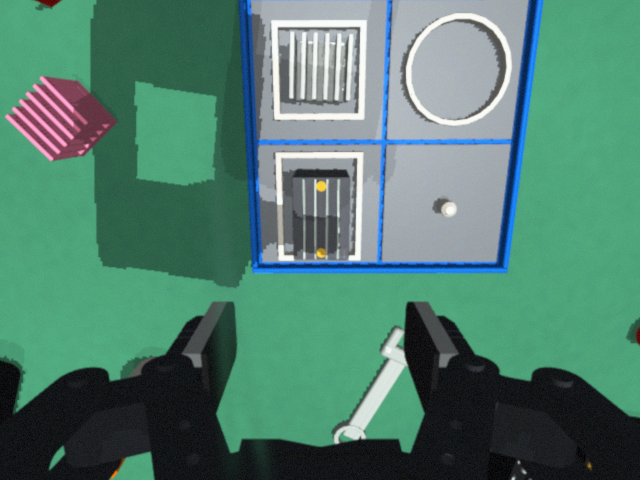

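Transformer is seated in the oblong nest at (322,215), heat sink still good. Next the driver.

```bash
python3 -m crank '[[[0,0,0.86],[8,42.4,-1.5],8.4],[[0,0,0.86],[8,42.4,-1.5],8.4],[[0,0,0.86],[8,42.4,-1.5],8.4],[[0,0,0.86],[8,42.4,-1.5],8.4],[[0,0,0.86],[8,42.4,-1.5],8.4],[[0,0,0.86],[8,42.4,-1.5],8.4],[[0,0,0.86],[8,42.4,-1.5],8.4],[[0,0,0.86],[8,42.4,-1.5],8.4]]'; python3 -m crank '[[[0,0,0],[0,0,0],8.4]]'; python3 -c "
from h import *
go((.467,.404,.22),np.radians(50))"
```

```text
t: 13.3
eef_pos: [0.4804, 0.3575, 0.2117]
eef_rot: [-1.075, -2.952, 0.001]
force: [1.5, -0.3, 0.4]
gripper_width: 0.984
finger_force: 0.0
t: 13.4
eef_pos: [0.479, 0.3611, 0.2116]
eef_rot: [-1.064, -2.954, -0.002]
force: [-0.1, -0.7, 0.1]
gripper_width: 0.983
finger_force: 0.0
t13.40 pos [0.479  0.3611 0.2116] q6 -0.25 turn [ 0.001 -0.002  0.007] shift [ 3.66  2.54 -0.83]
```

```bash
python3 -m crank '[[[0,0,0],[3.6,2.5,-0.8],8.4],[[0,0,0],[3.6,2.5,-0.8],8.4],[[0,0,0],[3.6,2.5,-0.8],8.4]]'
python3 - <<'E'
from h import *
p=camera_params('wrist');im=capture('wrist');cv2.imwrite('pics/w6.png',im)
hsv=cv2.cvtColor(im,cv2.COLOR_BGR2HSV)
m=cv2.inRange(hsv,(0,0,110),(179,50,255));m[330:]=0
for c in cv2.findContours(m,0,1)[0]:
    if cv2.contourArea(c)>1000:
        e=cv2.fitEllipse(cv2.convexHull(c));w=ray(p,e[0],.046)[0];print(np.round([*e[0],*e[1]],1),w)
go((.467,.404,.022),np.radians(50))
E
```

```text
t: 13.7
eef_pos: [0.4699, 0.3981, 0.2197]
eef_rot: [1.072, 2.953, -0.002]
force: [-0.0, -0.1, -0.7]
gripper_width: 0.978
finger_force: 0.0
[326.6 207.4  75.5  76. ] [0.46700018 0.4059813 ]
t13.75 pos [0.47   0.3973 0.2196] q6 -0.19 turn [-0.002  0.     0.   ] shift [ 0.67  0.35 19.76]
```

View pics/w6.png

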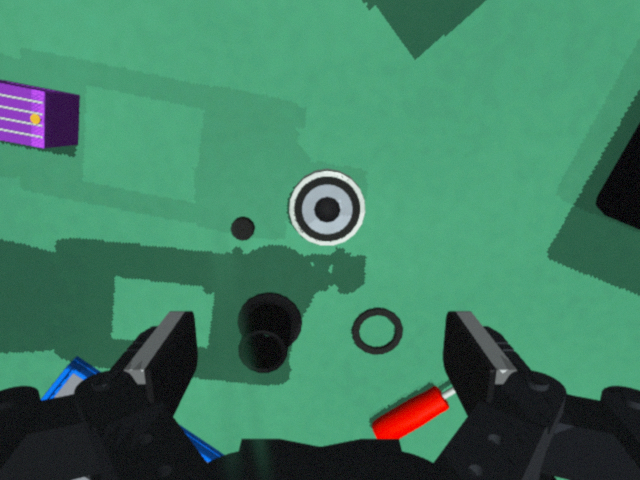

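Driver frame circle at (327,207), matching the earlier estimates. Flanged tube: top opening (263,352), flange (270,322).

Run:
```python
from h import *
p=camera_params('wrist')
print('tube top',ray(p,(263,352),.055),'flange',ray(p,(270,322),.005))
go((.467,.406,.020),np.radians(50))
```

```text
tube top [[0.52397578 0.29079209]] flange [[0.52284118 0.29177042]]
t13.75 pos [0.47   0.3973 0.2196] q6 -0.19 turn [-0.002  0.     0.   ] shift [ 0.8   0.51 19.96]
```

```bash
python3 -m crank '[[[0,0,0],[0.9,0.8,4],8.4],[[0,0,0],[0.9,0.8,8],8.4],[[0,0,0],[0.9,0.8,11],8.4],[[0,0,0],[0.9,0.8,11],8.4],[[0,0,0],[0.9,0.8,11],8.4]]';python3 -c "
from h import *
go((.467,.406,.020),np.radians(50))"
```

```text
t: 14.25
eef_pos: [0.4689, 0.4092, 0.1106]
eef_rot: [-1.076, -2.952, 0.001]
force: [0.8, 0.2, 0.2]
gripper_width: 0.985
finger_force: 0.0
t14.25 pos [0.4689 0.4092 0.1106] q6 -0.17 turn [-0.001  0.    -0.001] shift [-0.05 -0.36  9.06]
```

```bash
python3 -m crank '[[[0,0,0],[0,-0.3,4],8.4],[[0,0,0],[0,-0.3,7.5],8.4],[[0,0,0],[0,-0.3,9.5],8.4],[[0,0,0],[0,-0.3,9.5],8.4],[[0,0,0],[0,-0.3,9.5],4.8],[[0,0,0],[0,-0.3,9.5],4.8],[[0,0,0],[0,-0.3,9.5],4.8],[[0,0,0],[0,-0.3,9.5],4.8]]'; python3 -m crank '[[[0,0,0],[0,0,0],4.8],[[0,0,0],[0,0,0],4.8],[[0,0,0],[0,0,-2],4.8],[[0,0,0],[0,0,-5],4.8],[[0,0,0],[0,0,-9],4.8],[[0,0,0],[0,0,-12],4.8],[[0,0,0],[0,0,-12],4.8]]';python3 -c "
from h import *
cv2.imwrite('pics/w7.png',capture('wrist'))
go((.498,.0785,.13),np.radians(99.3))"
```

```text
t: 15.05
eef_pos: [0.4678, 0.4088, 0.0184]
eef_rot: [1.073, 2.95, 0.006]
force: [-0.1, -0.7, 6.1]
gripper_width: 0.656
finger_force: 63.5
t: 15.75
eef_pos: [0.4689, 0.4101, 0.1416]
eef_rot: [1.072, 2.946, 0.017]
force: [1.1, 0.2, -1.9]
gripper_width: 0.659
finger_force: 65.0
t15.80 pos [0.4675 0.4089 0.1385] q6 -0.17 turn [ 0.006  0.004 -0.86 ] shift [-23.56 -23.36   0.72]
```

View pics/w7.png

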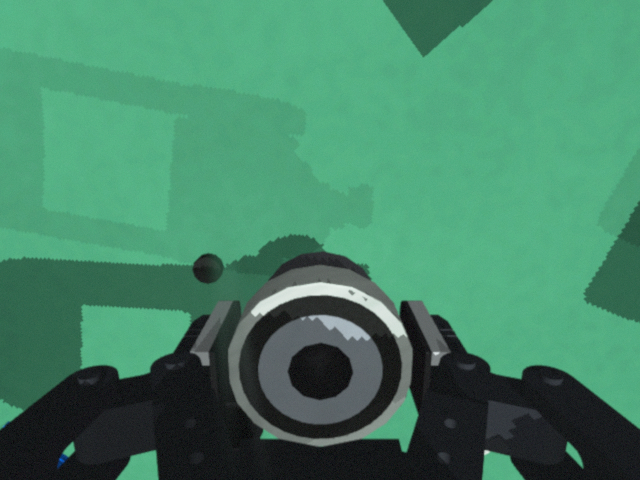

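Driver is held level between the pads (opening 56 mm). Carry it to the round nest.

```bash
python3 -m crank '[[[0,0,0],[-23.5,-23.3,0.7],4.8],[[0,0,0],[-23.5,-23.3,0.7],4.8],[[0,0,0],[-23.5,-23.3,0.7],4.8],[[0,0,0],[-23.5,-23.3,0.7],4.8],[[0,0,0],[-23.5,-23.3,0.7],4.8],[[0,0,0],[-23.5,-23.3,0.7],4.8],[[0,0,0],[-23.5,-23.3,0.7],4.8],[[0,0,0],[-23.5,-23.3,0.7],4.8]]';python3 -c "
from h import *
go((.498,.0785,.03),np.radians(50))"
```

```text
t: 16.6
eef_pos: [0.4953, 0.0747, 0.1267]
eef_rot: [-1.08, -2.947, 0.005]
force: [-0.1, 0.3, -2.5]
gripper_width: 0.661
finger_force: 65.2
t16.60 pos [0.4953 0.0747 0.1267] q6 -0.74 turn [-0.004 -0.002 -0.004] shift [0.03 0.5  9.67]
```

```bash
python3 -m crank '[[[0,0,0],[0,0.4,3],4.8],[[0,0,0],[0,0.4,6],4.8],[[0,0,0],[0,0.4,8],4.8],[[0,0,0],[0,0.4,9.2],4.8],[[0,0,0],[0,0.4,9.4],4.8],[[0,0,0],[0,0.4,9.4],4.8]]';python3 -c "
from h import *
go((.498,.0785,.0275),np.radians(50))"
```

```text
t: 17.2
eef_pos: [0.4993, 0.0818, 0.0343]
eef_rot: [-1.073, -2.952, 0.0]
force: [0.6, 0.0, -2.4]
gripper_width: 0.659
finger_force: 65.4
t17.20 pos [0.4993 0.0818 0.0343] q6 -0.73 turn [-0.    -0.     0.001] shift [-0.11 -0.33  0.68]
```

```bash
python3 -m crank '[[[0,0,0],[0,-0.3,0.3],4.8],[[0,0,0],[0,-0.3,0.5],4.8],[[0,0,0],[0,-0.3,0.6],4.8],[[0,0,0],[0,-0.3,0.7],4.8],[[0,0,0],[0,-0.3,0.75],4.8],[[0,0,0],[0,-0.3,0.75],4.8]]'
```

```text
t: 17.8
eef_pos: [0.4976, 0.0791, 0.0275]
eef_rot: [1.074, 2.952, 0.0]
force: [-1.1, -0.5, 2.2]
gripper_width: 0.663
finger_force: 65.9
```

Contact. Release and rise, then look and compute the way to the tube.

```bash
python3 -m crank '[[[0,0,0],[0,0,0],6],[[0,0,0],[0,0,0],7],[[0,0,0],[0,0,0],7.6],[[0,0,0],[0,0,0],7.6],[[0,0,0],[0,0,-5],7.6],[[0,0,0],[0,0,-10],7.6],[[0,0,0],[0,0,-17],7.6],[[0,0,0],[0,0,-17],7.6]]';python3 - <<'E'
from h import *
cv2.imwrite('pics/w8.png',capture('wrist'))
go((.5235,.2912,.20),np.radians(50))
E
```

```text
t: 18.6
eef_pos: [0.4996, 0.0795, 0.202]
eef_rot: [1.071, 2.945, 0.006]
force: [-0.7, -0.1, 0.4]
gripper_width: 0.894
finger_force: 0.0
t18.65 pos [0.5004 0.0796 0.2035] q6 -0.74 turn [0.009 0.008 0.   ] shift [11.83 17.7   0.41]
```

View pics/w8.png

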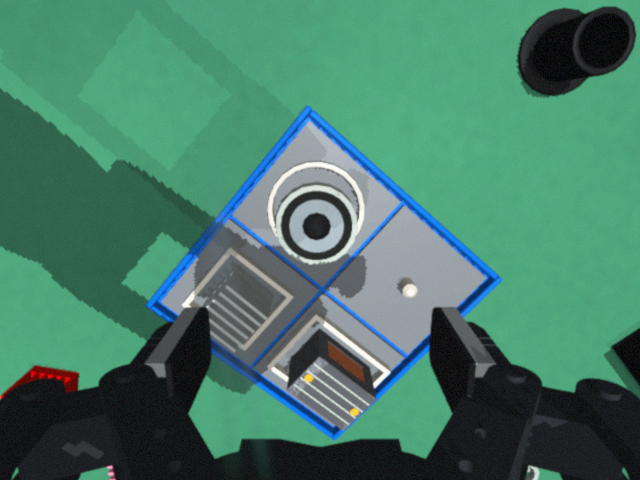

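Driver stands in the round nest (frame centre 317,224; wall circle about 316,208). Check the numbers and go for the tube.

```bash
python3 -c "
from h import *
p=camera_params('wrist');print(ray(p,(317,224),.055),ray(p,(316,208),.019),ray(p,(409,290),.027))"
python3 -m crank '[[[0,0,0],[11.8,17.7,0.4],7],[[0,0,0],[11.8,17.7,0.4],7],[[0,0,0],[11.8,17.7,0.4],7],[[0,0,0],[11.8,17.7,0.4],7],[[0,0,0],[11.8,17.7,0.4],7],[[0,0,0],[11.8,17.7,0.4],7],[[0,0,0],[11.8,17.7,0.4],7]]'
python3 - <<'E'
from h import *
p=camera_params('wrist');im=capture('wrist')
cv2.imwrite('pics/w9.png',im)
go((.5235,.2912,.022),np.radians(50))
E
```

```text
[[0.50000091 0.07822371]] [[0.4966841  0.08012376]] [[0.59517808 0.09507552]]
t: 19.35
eef_pos: [0.5202, 0.2894, 0.1922]
eef_rot: [-1.074, -2.952, 0.003]
force: [-0.1, 0.0, -0.6]
gripper_width: 0.819
finger_force: 0.0
t19.40 pos [0.5203 0.289  0.1926] q6 -0.38 turn [-0.002  0.    -0.001] shift [-0.1   0.4  17.05]
```

View pics/w9.png

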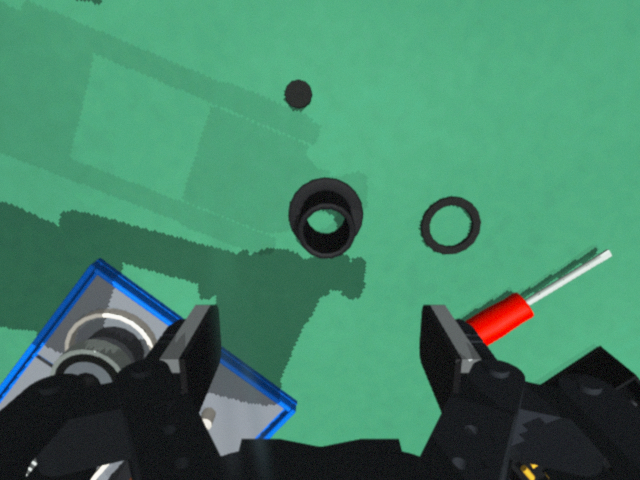

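Tube top opening at (326,230), flange centre (326,214).

Run:
```python
from h import *
p=camera_params('wrist')
a=ray(p,(326,230),.055)[0];b=ray(p,(326,214),.005)[0];print(a,b)
go((*((a+b)/2),.1),np.radians(50))
```

```text
[0.5231135  0.29093794] [0.52343116 0.29147926]
t19.40 pos [0.5203 0.289  0.1926] q6 -0.38 turn [-0.002  0.    -0.001] shift [-0.08  0.38  9.25]
```

```bash
python3 -m crank '[[[0,0,0],[0,0.35,4],7],[[0,0,0],[0,0.35,8],7],[[0,0,0],[0,0.35,9],7],[[0,0,0],[0,0.35,9],7],[[0,0,0],[0,0.35,9],7]]';python3 -c "
from h import *
go((.5232,.2912,.022),np.radians(50))"
```

```text
t: 19.9
eef_pos: [0.5241, 0.293, 0.1047]
eef_rot: [1.075, 2.95, 0.003]
force: [-0.3, 0.4, 0.2]
gripper_width: 0.819
finger_force: 0.0
t19.90 pos [0.5241 0.293  0.1047] q6 -0.38 turn [ 0.002  0.001 -0.001] shift [-0.04 -0.21  8.27]
```

```bash
python3 -m crank '[[[0,0,0],[0,-0.2,4],7],[[0,0,0],[0,-0.2,7],7],[[0,0,0],[0,-0.2,8.3],7],[[0,0,0],[0,-0.2,8.3],7],[[0,0,0],[0,-0.2,8.3],3],[[0,0,0],[0,-0.2,8.3],3],[[0,0,0],[0,-0.2,8.3],3],[[0,0,0],[0,-0.2,8.3],3]]'; python3 -m crank '[[[0,0,0],[0,0,0],3],[[0,0,0],[0,0,0],3],[[0,0,0],[0,0,-2],3],[[0,0,0],[0,0,-5],3],[[0,0,0],[0,0,-9],3],[[0,0,0],[0,0,-12],3],[[0,0,0],[0,0,-12],3]]';python3 -c "
from h import *
go((.5955,.0945,.14),np.radians(50))"
```

```text
t: 20.7
eef_pos: [0.5232, 0.2925, 0.0223]
eef_rot: [1.073, 2.949, 0.005]
force: [1.2, -0.2, 6.6]
gripper_width: 0.443
finger_force: 60.9
t: 21.4
eef_pos: [0.5243, 0.2932, 0.1456]
eef_rot: [1.071, 2.945, 0.013]
force: [-0.0, -0.8, -0.6]
gripper_width: 0.449
finger_force: 60.4
t21.40 pos [0.5243 0.2932 0.1456] q6 -0.38 turn [0.01  0.004 0.   ] shift [-18.22 -10.66   0.53]
```

```bash
python3 -m crank '[[[0,0,0],[-18.2,-10.6,0.4],3],[[0,0,0],[-18.2,-10.6,0.4],3],[[0,0,0],[-18.2,-10.6,0.4],3],[[0,0,0],[-18.2,-10.6,0.4],3],[[0,0,0],[-18.2,-10.6,0.4],3],[[0,0,0],[-18.2,-10.6,0.4],3],[[0,0,0],[-18.2,-10.6,0.4],3]]';python3 -c "
from h import *
go((.5955,.0945,.035),np.radians(50))"
```

```text
t: 22.1
eef_pos: [0.5923, 0.0943, 0.1355]
eef_rot: [-1.074, -2.951, -0.0]
force: [-0.7, -0.6, -0.6]
gripper_width: 0.446
finger_force: 60.4
t22.10 pos [0.5923 0.0943 0.1355] q6 -0.73 turn [-0.    -0.001  0.   ] shift [-0.24  0.23 10.05]
```

```bash
python3 -m crank '[[[0,0,0],[-0.2,0.1,3],3],[[0,0,0],[-0.2,0.1,6],3],[[0,0,0],[-0.2,0.1,8],3],[[0,0,0],[-0.2,0.1,9.5],3],[[0,0,0],[-0.2,0.1,9.9],3],[[0,0,0],[-0.2,0.1,9.9],3]]';python3 -c "
from h import *
go((.5955,.0945,.0313),np.radians(50))"
```

```text
t: 22.7
eef_pos: [0.5945, 0.0945, 0.0366]
eef_rot: [-1.071, -2.952, 0.001]
force: [0.4, 0.2, -0.2]
gripper_width: 0.446
finger_force: 60.4
t22.70 pos [0.5945 0.0945 0.0366] q6 -0.74 turn [-0.001 -0.001  0.002] shift [-0.08  0.07  0.53]
```

```bash
python3 -m crank '[[[0,0,0],[0,0,0.2],3],[[0,0,0],[0,0,0.4],3],[[0,0,0],[0,0,0.5],3],[[0,0,0],[0,0,0.6],3],[[0,0,0],[0,0,0.6],3]]'
```

```text
t: 23.2
eef_pos: [0.5953, 0.093, 0.0313]
eef_rot: [1.074, 2.952, 0.0]
force: [-0.3, 0.9, 0.5]
gripper_width: 0.445
finger_force: 60.5
```

```bash
python3 -m crank '[[[0,0,0],[0,0,0],4.2],[[0,0,0],[0,0,0],5],[[0,0,0],[0,0,0],6],[[0,0,0],[0,0,0],6],[[0,0,0],[0,0,-5],6],[[0,0,0],[0,0,-10],6],[[0,0,0],[0,0,-15],6],[[0,0,0],[0,0,-20],6]]';python3 -m crank '[[[0,0,0],[15,15,-5],6],[[0,0,0],[15,15,-5],6],[[0,0,0],[15,15,-5],6],[[0,0,0],[15,15,-5],6],[[0,0,0],[15,15,-5],6],[[0,0,0],[15,15,-5],6]]'
python3 - <<'E'
from h import *
im=capture('top')
cv2.imwrite('pics/top9.png',np.hstack([cv2.resize(im[130:270,240:400],None,fx=2.5,fy=2.5),cv2.resize(capture('side')[180:320,280:440],None,fx=2.5,fy=2.5)]))
o=cv2.imread('pics/top0.png')
print(np.abs(o[220:300,455:560].astype(int)-im[220:300,455:560]).mean())
E
```

```text
t: 24.0
eef_pos: [0.5948, 0.093, 0.233]
eef_rot: [1.074, 2.952, -0.0]
force: [0.8, 1.3, -0.1]
gripper_width: 0.706
finger_force: 0.0
t: 24.6
eef_pos: [0.5762, 0.3069, 0.2811]
eef_rot: [1.068, 2.954, 0.001]
force: [0.2, -0.3, -0.7]
gripper_width: 0.702
finger_force: 0.0
5.96265873015873
```

View pics/top9.png

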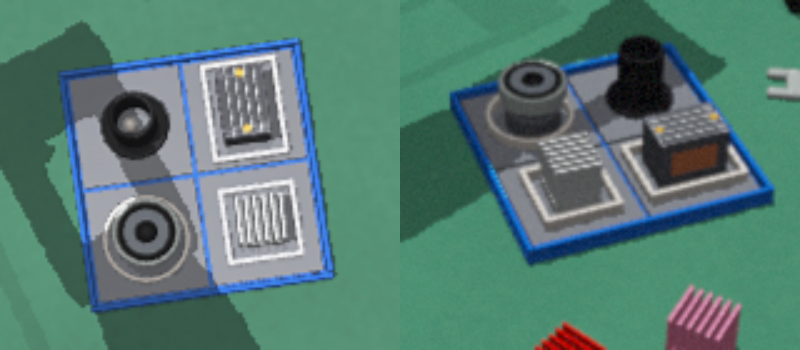

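All four parts stand upright in their own nests, with the peg visible inside the tube, and the arm is clear of everything.

```bash
python3 -m crank '[[[0,0,0],[0,0,0],6],[[0,0,0],[0,0,0],6]]' >/dev/null; python3 -c "
from plant import *
print(finish_job())"
```

```text
the job is handed in; nothing more can be done
None
```

I handed the job in at about 25 s: the last pictures show the round driver, flanged tube, transformer and heat sink upright in their own nests and released. The gripper never went near the square-framed driver or plain tube. The hand-in gave no verdict.

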